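# Hang the frame mallet in its ring

## Robot

A 7-joint arm with a two-finger parallel gripper is mounted at the origin on the work surface. World frame = base frame: x ahead of the robot, y to its left, z up, the work surface at z = 0. Lengths are in m, angles in rad, forces in N, time in s.
With the tool pointing down it reaches from about 0.4 to 0.85 m from the base axis. Payload 4.4 kg.
Tool frame: the origin (TCP) lies midway between the tips of the shut fingers; the grasp point (between the pads) lies 19 mm behind it; z points along the fingers, y is the line along which they close (so a half turn about z gives the same grasp; the last joint's range is limited). The gripper opens to 94 mm and grips with 3 to 60 N. Pads are 16 mm wide; open, the fingers measure 119 mm over their backs; the gripper's body (75 mm by 177 mm) begins 78 mm behind the grasp point.
Start: joints at [-1.271, 0.628, 0.038, 1.517, -0.027, 0.996, -0.02], TCP at [0.232, 0.607, 0.205] pointing down, gripper open.
Joint ranges: [-3.06, 3.06], [-0.37, 2.12], [-1.25, 1.32], [0.18, 2.47], [-1.1, 4.24], [0.23, 1.98], [-2.94, 2.94]. Speed limits (rad/s): [2.57, 2.57, 3.14, 3.14, 3.14, 3.14, 3.14].

## Interface

Orientations are given as a rotation vector (axis times angle).
In Python, from bench import * gives the robot as it stands.
- The arm moves only by the tool apply_moves, never from a script. Its arguments are lists of equal length, an entry for each row: "linear": the shift along the tool's x, y, z in mm, a list of three; "yaw": the turn about the tool's z in degrees. In form: {"linear": [[x, y, z], ...], "yaw": [yaw, ...]}. A call has exactly 10 rows; each row shifts and turns the commanded pose from where the row before left it, along the tool's axes as they then stand; what a row does not reach is not made up. A row lasts 1/10 s, in which the tool goes at most 50 mm and 8.59 degrees, less where a joint would pass 70% of its speed; a pose out of reach is approached as far as the arm can. A call is refused whole if a number of a shift passes 50 or a number of a turn 8.59, either way. A call with a gripper value outside its range is refused whole. "hand" is the finger opening in mm, from 0 to 94, set as the call begins (left out, the last holds). The fingers move at their own pace and stop on an object; "grip_force" is the grip in N (left out, the last holds). Time passes only in rows, so rows that do not move let the fingers close, or fill a call up. It gives the time, the measured TCP pose, the force, the opening and the grip force at its end, in the units of the state.
- get_obs(): the state, without advancing time (a new reading comes with each control period).
- read_camera(name): name is "side" or "top"; returns a dict with "img" (480x640x3 uint8, blue, green, red), "range_z" (480x640 float32, m along the optical axis (not along the pixel's ray), 0 where there is no reading), "intrinsics" (3x3 intrinsics, pixels), "k1" (the pictures are not rectified: a ray, as slopes to the right and down, at radius r is drawn at 1 + k1 r^2 times it, then the intrinsics apply), "eye" and "orientation" of the camera in the world. Camera axes: x right, y up, looking along -z (the intrinsics and any distortion apply to the point x, -y, -z); pixel columns grow to the right and rows downward; lengths in m; the calibration is good to about 2 mm. A picture is of the moment at which its call begins.
- job_done(): hands the job in; it is judged then, once.
The state is a dict: "time": time; "joint_positions": joint angles; "qd": joint speeds; "joint_torque": joint torques, N m; "tool_pos": TCP position; "tcp_rot": TCP orientation; "force": force on the tool from outside, world axes, zero at the start; "moment": the same for the moment, N m; "finger_gap": finger opening in m; "gripper_force": force on a finger pad.
Only numpy, scipy, OpenCV 4.12 (cv2) and the standard library are available. Lean on these libraries where they do the work, as an engineer would, in place of code of your own. Each camera call takes 0.05 s, during which the arm holds its last target. There are 200 camera calls.

## Task

Hive-frame nailing is done: take the wooden-headed mallet with the red handle out of the wooden bench block and put it away in the steel ring holder, its handle down through the ring and its head resting fully down on the ring. Leave the black rubber mallet standing in the block and do not shift the honey jar.

Things in the scene. Friction and masses are not known exactly. Their poses are not given: they have to be found in the camera images.
- mallet_head (a point): Centre of the wooden mallet's head: pale block 90 (x) by 44 (y) by 48 mm high, gripped across the 44. Red handle, 24 mm thick, 120 mm long, straight down (-z) from the head's underside: its foot is 144 mm below this point. About 0.26 kg. Starts upright, handle loose in a 36 mm hole, 48 mm deep, of a fixed brown block 250 x 85 x 60 mm tall; this point 156 mm above the bench.
- ring (a point): Centre of the top face of the fixed steel ring, 140 mm above the bench, z up. Collar 25 mm tall, 44 mm inside and 60 mm outside diameter, on an arm from an 18 mm post 75 mm away along +x, on a blue foot plate 8 mm thick; no part of the holder is above the ring's top. With the mallet fully home its head centre is 24 mm above this point; any yaw will do.
- rubber_head (a point): Centre of the black rubber head (cylinder 52 mm in diameter, 85 mm long along x) of the other mallet, yellow handle, upright in the block's other hole, 140 mm from the first; this point 157 mm above the bench. To be left alone.
- jar_mid (a point): Middle of a loose amber honey jar with a brass-coloured lid, 62 mm in diameter, 80 mm tall, standing on the bench. To be left alone.

How it is judged:
At the end, for the whole second after the job is handed in: The wooden mallet hangs in the ring, handle down: head centre within 18 mm sideways of the ring's axis and 18 to 30 mm above its top face (24 mm is fully home), within 10 degrees of upright; the rubber mallet still stands in the block (horizontal distance between mallet_head and ring below 0.018 m and z of mallet_head in the frame of ring between 0.018 and 0.03 m and angle between mallet_head's own z axis and vertical below 0.175 rad and angle between rubber_head's own z axis and vertical below 0.3 rad); the robot touches nothing.
It fails at once if the rubber mallet is moved from its place (its head by more than 40 mm) (distance of rubber_head from where it was at the start of the episode above 0.04 m).
It fails at once if the honey jar is shifted by more than 30 mm (distance of jar_mid from where it was at the start of the episode above 0.03 m).
It also fails if it takes over 42 s, if anything falls off the work surface, if the arm or the gripper's body presses on something with over 40 N, if the wrist force passes 120 N, or if a joint passes its speed limit or range.

## Working session

There is one attempt and no reset: what is moved stays moved. The work goes in short steps, Python scripts to look and compute and a tool call to move; the robot and the scene stay as the last step left them, time stands still between calls to the robot, and variables do not carry over. Pictures are saved under pics/ and viewed, at most 10 in all, crops included, and the job is handed in when it is done.

Besides the shell and the picture viewer there is one more tool, called after "Emit:" as name(argument=value, ...), one argument or row to a line, values as JSON. apply_moves: Moves the arm, as the interface text tells. Its arguments: {"type":"object","properties":{"linear":{"type":"array","items":{"type":"array","items":{"type":"number"}}},"yaw":{"type":"array","items":{"type":"number"}},"hand":{"type":"number"},"grip_force":{"type":"number"}},"required":["linear","yaw"]}

```bash
mkdir -p pics; ls; cat > h.py <<'E'
from bench import *
import numpy as np, cv2
from scipy.spatial.transform import Rotation as R
def rot(o):
    o=np.array(o,float)
    return o if o.shape==(3,3) else (R.from_rotvec(o).as_matrix() if o.size==3 else R.from_quat(o).as_matrix())
def slopes(c,uv):
    K=np.array(c["intrinsics"]);p=(np.array(uv,float).reshape(-1,2)-K[:2,2])/[K[0,0],K[1,1]]
    q=p.copy()
    for _ in range(20): q=p/(1+c["k1"]*(q**2).sum(1,keepdims=True))
    return q
def plane(c,uv,z):
    q=slopes(c,uv);d=np.c_[q[:,0],-q[:,1],-np.ones(len(q))]@rot(c["orientation"]).T
    e=np.array(c["eye"]);return e+d*((z-e[2])/d[:,2])[:,None]
def cloud(c):
    v,u=np.mgrid[0:480,0:640];q=slopes(c,np.c_[u.ravel(),v.ravel()])
    z=c["range_z"].ravel()[:,None]
    P=np.c_[q[:,:1]*z,-q[:,1:]*z,-z]@rot(c["orientation"]).T+np.array(c["eye"])
    P[z[:,0]==0]=np.nan
    return P.reshape(480,640,3)
E
python3 - <<'E'
from h import *
s=get_obs();print({k:np.round(v,3) for k,v in s.items()})
for n in("side","top"):
    c=read_camera(n);cv2.imwrite(f"pics/{n}0.png",c["img"]);print(n,c["eye"],c["orientation"],c["intrinsics"],c["k1"])
E
```

```text
pics
{'time': np.float64(0.0), 'joint_positions': array([-1.271,  0.629,  0.038,  1.518, -0.027,  0.996, -0.02 ]), 'qd': array([-0.001, -0.   ,  0.   ,  0.   , -0.002, -0.001,  0.   ]), 'joint_torque': array([ 1.0000e-03, -5.4973e+01,  1.1430e+00, -1.8664e+01, -5.2000e-02,
        2.4000e-02,  0.0000e+00]), 'tool_pos': array([0.232, 0.606, 0.205]), 'tcp_rot': array([-5.710e-01, -3.089e+00,  3.000e-03]), 'force': array([ 0.034,  0.599, -0.377]), 'moment': array([ 0.017, -0.038,  0.069]), 'gripper_force': np.float64(0.0), 'finger_gap': np.float64(0.094)}
side [ 0.43846667 -0.79323584  0.91184253] [ 0.78201625 -0.04350287 -0.10270742] [[609.71021344   0.         319.32287117]
 [  0.         609.71021344 228.28294709]
 [  0.           0.           1.        ]] -0.07635713305238748
top [ 0.40291503 -0.03227532  0.91343953] [ 0.14956692 -0.12937657 -1.58149699] [[472.39074973   0.         311.26615659]
 [  0.         472.39074973 239.97802854]
 [  0.           0.           1.        ]] -0.06069899026813913
```

View pics/side0.png

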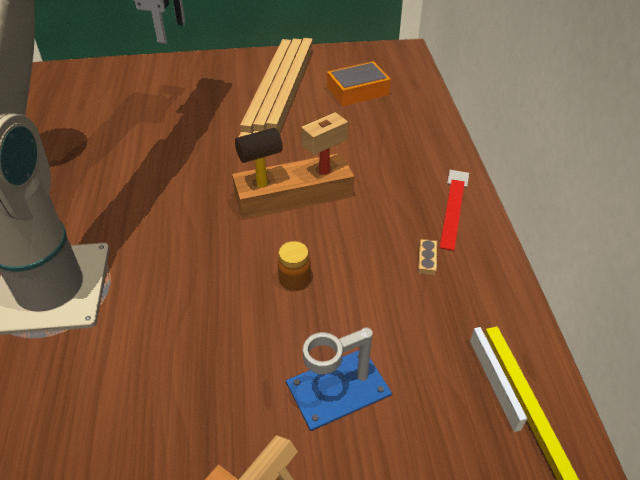

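View pics/top0.png

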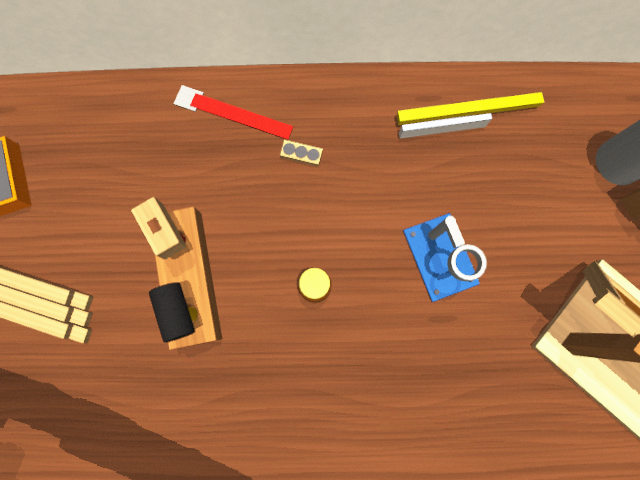

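The top view shows the pale mallet head at about (158,228), rubber head (172,312), jar lid (315,284), ring (468,262). In the side view they are at (325,132), (260,145), (294,253), (323,352).

```bash
cat > m.py <<'E'
from h import *
def masks(c,seeds):
    P=cloud(c);hsv=cv2.cvtColor(c["img"],cv2.COLOR_BGR2HSV);out={}
    for k,(u,v,r,zlo,zhi) in seeds.items():
        yy,xx=np.mgrid[0:480,0:640]
        m=(np.hypot(xx-u,yy-v)<r)&(P[...,2]>zlo)&(P[...,2]<zhi)
        n,l,st,ce=cv2.connectedComponentsWithStats(m.astype(np.uint8))
        i=1+st[1:,4].argmax();out[k]=(l==i)
    return P,out
E
python3 - <<'E'
from m import *
S=dict(top=dict(head=(158,228,50,.170,.190),rub=(172,312,50,.14,.195),jar=(315,284,30,.07,.09),ring=(468,262,24,.13,.15)),
side=dict(head=(325,132,45,.170,.190),rub=(260,145,40,.14,.195),jar=(294,253,30,.07,.09),ring=(323,352,24,.13,.15)))
for n in S:
    c=read_camera(n);P,M=masks(c,S[n])
    for k,m in M.items():
        cs,_=cv2.findContours(m.astype(np.uint8),cv2.RETR_EXTERNAL,cv2.CHAIN_APPROX_NONE)
        z=dict(head=.18,rub=.157,jar=.08,ring=.14)[k]
        ct=max(cs,key=len).reshape(-1,2)
        W=plane(c,ct,z)[:,:2].astype(np.float32)
        r=cv2.minAreaRect(W);print(n,k,m.sum(),"med",np.round(np.nanmedian(P[m],0),4),"zmax",np.nanmax(P[m][:,2]).round(4),"rect",np.round(r[0],4),np.round(r[1],4),round(r[2],1),"circ",np.round(np.array(cv2.minEnclosingCircle(W)[0]),4),round(cv2.minEnclosingCircle(W)[1],4))
E
```

```text
top head 1523 med [0.5612 0.2261 0.1802] zmax 0.1846 rect [0.5613 0.2264] [0.0918 0.0458] 30.7 circ [0.5616 0.2271] 0.0497
top rub 1841 med [0.4246 0.1957 0.1792] zmax 0.1861 rect [0.4264 0.203 ] [0.0913 0.0533] 18.9 circ [0.4262 0.2023] 0.05
top jar 743 med [ 0.4756 -0.0267  0.0802] zmax 0.0843 rect [ 0.4757 -0.0268] [0.0525 0.0537] 44.0 circ [ 0.4761 -0.0271] 0.0275
top ring 604 med [ 0.5041 -0.2784  0.1394] zmax 0.1432 rect [ 0.5027 -0.2817] [0.0603 0.0642] 69.5 circ [ 0.5048 -0.2789] 0.0346
side head 747 med [0.5595 0.2206 0.1811] zmax 0.1873 rect [0.5608 0.2205] [0.0987 0.0575] 30.4 circ [0.5602 0.2215] 0.0552
side rub 1150 med [0.4242 0.1859 0.1734] zmax 0.1875 rect [0.4255 0.2062] [0.1021 0.0836] 19.0 circ [0.4261 0.2048] 0.0633
side jar 606 med [ 0.4738 -0.0326  0.0812] zmax 0.0863 rect [ 0.4741 -0.0327] [0.0625 0.054 ] 83.8 circ [ 0.4744 -0.0324] 0.0324
side ring 766 med [ 0.5015 -0.2854  0.1403] zmax 0.1467 rect [ 0.4992 -0.2863] [0.0642 0.0614] 62.4 circ [ 0.5029 -0.2861] 0.0343
```

Emit:
apply_moves(
  linear=[
    [0,0,-10],
    [0,0,-10],
    [0,0,-10],
    [0,0,-10],
    [0,0,-10],
    [0,0,-10],
    [0,0,-10],
    [0,0,-10],
    [0,0,0],
    [0,0,0],
  ],
  yaw=[-6.5,-6.5,-6.5,-6.5,-6.5,-6.5,-6.5,-6.5,0,0],
  hand=94,
  grip_force=45,
)

```text
time: 1.2
tool_pos: [0.2326, 0.6068, 0.2851]
tcp_rot: [0.836, -3.028, 0.0]
force: [-0.6, -1.0, 0.0]
finger_gap: 0.0938
gripper_force: 0.0
```

```bash
cat > d.py <<'E'
from h import *
def delta(t,yaw=None):
    s=get_obs();Rm=R.from_rotvec(s["tcp_rot"]).as_matrix();d=np.array(t)-s["tool_pos"]
    a=np.degrees(np.arctan2(Rm[1,0],Rm[0,0]))
    print("t",s["time"],"tcp",np.round(s["tool_pos"],4),"toolx deg",a.round(2),"tilt",np.degrees(np.arccos(-Rm[2,2])).round(2),"d tool mm",np.round(1000*Rm.T@d,1),"gap",s["finger_gap"],"F",np.round(s["force"],2),"gf",s["gripper_force"],"j",np.round(s["joint_positions"],2))
    if yaw is not None: print("yaw cmd",((a-yaw+90)%180-90).round(2))
E
python3 -c "
from d import *
delta([.561,.2255,.285],30.7)"
```

```text
t 1.2 tcp [0.2326 0.6068 0.2851] toolx deg -149.12 tilt 0.02 d tool mm [-8.620e+01 -4.958e+02  2.000e-01] gap 0.09379734797085122 F [-0.58 -1.02  0.05] gf 0.0 j [-1.13  0.57 -0.2   1.41  0.12  1.18  0.76]
yaw cmd 0.18
```

Emit:
apply_moves(
  linear=[
    [-5,-28,0],
    [-5,-28,0],
    [-5,-28,0],
    [-5,-28,0],
    [-5,-28,0],
    [-5,-28,0],
    [-5,-28,0],
    [-5,-28,0],
    [-5,-28,0],
    [-5,-28,0],
  ],
  yaw=[0,0,0,0,0,0,0,0,0,0],
)

```text
time: 2.2
tool_pos: [0.42, 0.3916, 0.2847]
tcp_rot: [0.837, -3.027, 0.001]
force: [-0.3, 0.1, 0.5]
finger_gap: 0.0938
gripper_force: 0.0
```

Emit:
apply_moves(
  linear=[
    [-4,-28,0],
    [-4,-28,0],
    [-4,-28,0],
    [-4,-28,0],
    [-4,-28,0],
    [-4,-28,0],
    [-4,-24,0],
    [-4,-16,0],
    [-4,-8,0],
    [0,0,0],
  ],
  yaw=[0,0,0,0,0,0,0,0,0,0],
)

```text
time: 3.2
tool_pos: [0.5624, 0.2261, 0.2849]
tcp_rot: [0.838, -3.027, -0.0]
force: [0.1, -0.1, -0.1]
finger_gap: 0.0942
gripper_force: 0.0
```

```bash
python3 -c "
from d import *
delta([.561,.2255,.137],30.7)
c=read_camera('side');cv2.imwrite('pics/s1.png',cv2.resize(c['img'][40:240,200:420],None,fx=3,fy=3))
c=read_camera('top');cv2.imwrite('pics/t1.png',cv2.resize(c['img'][150:350,80:300],None,fx=3,fy=3))
"
```

```text
t 3.2 tcp [0.5624 0.2261 0.2849] toolx deg -149.06 tilt 0.03 d tool mm [  1.5   0.2 147.9] gap 0.09416066138620685 F [ 0.07 -0.12 -0.06] gf 0.0 j [-0.34  0.49 -0.14  1.54  0.07  1.12  1.61]
yaw cmd 0.24
```

View pics/s1.png

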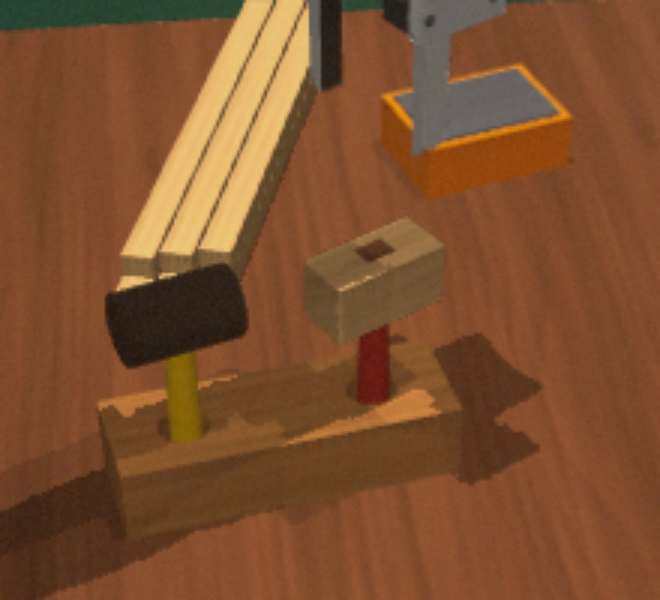

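Emit:
apply_moves(
  linear=[
    [1,0,12],
    [0,0,15],
    [0,0,15],
    [0,0,15],
    [0,0,15],
    [0,0,8],
    [0,0,0],
    [0,0,0],
    [0,0,0],
    [0,0,0],
  ],
  yaw=[0,0,0,0,0,0,0,0,0,0],
)

```text
time: 4.3
tool_pos: [0.5615, 0.2262, 0.2062]
tcp_rot: [-0.84, 3.026, 0.0]
force: [-0.1, 0.2, -0.1]
finger_gap: 0.0942
gripper_force: 0.0
```

The crop shows the fingers open on both sides above the head (head centre at crop (375,275)), nothing in the way. One near check before going down.

```bash
python3 -c "
from d import *
delta([.561,.2255,.137],30.7)
c=read_camera('side');cv2.imwrite('pics/s2.png',cv2.resize(c['img'][40:240,200:420],None,fx=3,fy=3))
"
```

```text
t 4.3 tcp [0.5615 0.2262 0.2062] toolx deg -148.95 tilt 0.08 d tool mm [ 0.8 -0.3 69.2] gap 0.09418322581635995 F [-0.12  0.15 -0.09] gf 0.0 j [-0.34  0.56 -0.14  1.65  0.09  0.94  1.6 ]
yaw cmd 0.35
```

View pics/s2.png

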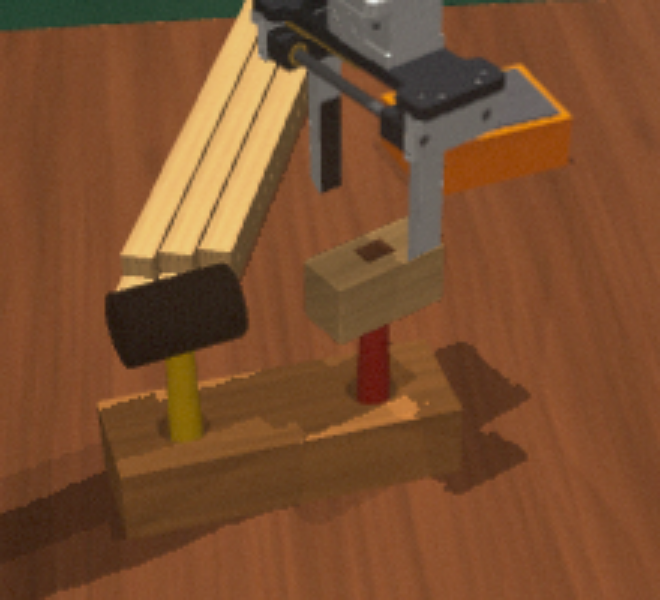

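The near finger hangs in front of the head (crop (425,230)) and the far finger behind it (325,170): straddled. Descend and close.

Emit:
apply_moves(
  linear=[
    [0,0,8],
    [0,0,12],
    [0,0,12],
    [0,0,12],
    [0,0,12],
    [0,0,9],
    [0,0,4],
    [0,0,0],
    [0,0,0],
    [0,0,0],
  ],
  yaw=[0,0,0,0,0,0,0,0,0,0],
)

```text
time: 5.35
tool_pos: [0.5615, 0.226, 0.137]
tcp_rot: [-0.84, 3.026, 0.0]
force: [0.3, 0.2, -0.2]
finger_gap: 0.0938
gripper_force: 0.0
```

Emit:
apply_moves(
  linear=[
    [0,0,0],
    [0,0,0],
    [0,0,0],
    [0,0,0],
    [0,0,0],
    [0,0,0],
    [0,0,0],
    [0,0,0],
    [0,0,0],
    [0,0,0],
  ],
  yaw=[0,0,0,0,0,0,0,0,0,0],
  hand=20,
  grip_force=40,
)

```text
time: 6.35
tool_pos: [0.5611, 0.2259, 0.1364]
tcp_rot: [0.841, -3.027, -0.0]
force: [-0.4, 0.0, 0.4]
finger_gap: 0.0441
gripper_force: 39.9
```

Gripped at 44 mm. Lift gently.

Emit:
apply_moves(
  linear=[
    [0,0,-4],
    [0,0,-8],
    [0,0,-12],
    [0,0,-16],
    [0,0,-20],
    [0,0,-20],
    [0,0,-20],
    [0,0,-20],
    [0,0,-20],
    [0,0,-10],
  ],
  yaw=[0,0,0,0,0,0,0,0,0,0],
)

```text
time: 7.35
tool_pos: [0.5618, 0.2263, 0.2893]
tcp_rot: [-0.84, 3.023, 0.001]
force: [0.8, 0.0, -1.8]
finger_gap: 0.0439
gripper_force: 39.9
```

```bash
python3 - <<'E'
from m import *
from d import delta
delta([.504,-.2795,.315])
for n,(u,v) in dict(top=(468,262),side=(323,352)).items():
    c=read_camera(n);P=cloud(c)
    if n=="side": cv2.imwrite('pics/s3.png',c["img"])
    yy,xx=np.mgrid[0:480,0:640]
    m=((np.hypot(xx-u,yy-v)<26)&(P[...,2]>.132)&(P[...,2]<.15)).astype(np.uint8)
    cs,h=cv2.findContours(m,cv2.RETR_CCOMP,cv2.CHAIN_APPROX_NONE)
    for i,ct in enumerate(cs):
        if h[0][i][3]>=0 and len(ct)>20:
            W=plane(c,ct.reshape(-1,2),.14)[:,:2].astype(np.float32)
            print(n,"hole",np.round(cv2.fitEllipse(W),4).tolist() if 0 else cv2.fitEllipse(W), cv2.minEnclosingCircle(W))
E
```

```text
t 7.35 tcp [0.5618 0.2263 0.2893] toolx deg -148.96 tilt 0.22 d tool mm [ 310.3 -403.6  -26.7] gap 0.04391260183726874 F [ 0.76  0.04 -1.78] gf 39.90672469139099 j [-0.34  0.49 -0.14  1.54  0.07  1.12  1.62]
top hole ((0.5006128549575806, -0.2810647189617157), (0.04198232293128967, 0.04472515359520912), 99.42436981201172) ((0.5004029273986816, -0.2803764045238495), 0.02344927005469799)
side hole ((0.49950647354125977, -0.2852388024330139), (0.0393492616713047, 0.04372594878077507), 85.56845092773438) ((0.4988841414451599, -0.2864740192890167), 0.022837728261947632)
```

View pics/s3.png

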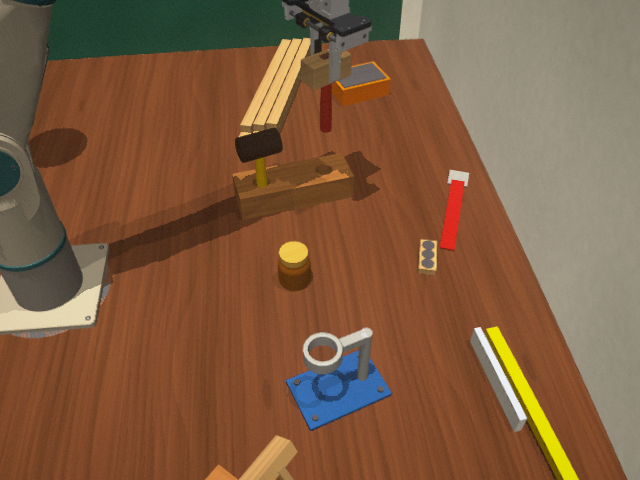

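The mallet hangs upright in the gripper (handle foot at (326,130)) clear of the block; the rubber mallet is undisturbed. Ring axis ≈ (0.500, -0.283).

Emit:
apply_moves(
  linear=[
    [4,-5,-6],
    [8,-10,-6],
    [14,-18,0],
    [14,-18,0],
    [14,-18,0],
    [14,-18,0],
    [14,-18,0],
    [14,-18,0],
    [14,-18,0],
    [14,-18,0],
  ],
  yaw=[0,0,0,0,0,0,0,0,0,0],
)

```text
time: 8.45
tool_pos: [0.5359, 0.0234, 0.2982]
tcp_rot: [0.838, -3.026, 0.001]
force: [0.3, 0.4, -1.6]
finger_gap: 0.0438
gripper_force: 39.9
```

Emit:
apply_moves(
  linear=[
    [14,-18,0],
    [14,-18,0],
    [14,-18,0],
    [14,-18,0],
    [14,-18,0],
    [14,-18,0],
    [14,-18,0],
    [14,-18,0],
    [14,-18,0],
    [14,-18,0],
  ],
  yaw=[0,0,0,0,0,0,0,0,0,0],
)

```text
time: 9.45
tool_pos: [0.5082, -0.2026, 0.2982]
tcp_rot: [0.838, -3.026, -0.001]
force: [-0.2, -0.7, -2.4]
finger_gap: 0.0441
gripper_force: 39.9
```

Emit:
apply_moves(
  linear=[
    [14,-18,0],
    [12,-15,0],
    [10,-13,0],
    [8,-10,0],
    [5,-6,0],
    [2,-3,0],
    [0,0,0],
    [0,0,0],
    [0,0,0],
    [0,0,0],
  ],
  yaw=[0,0,0,0,0,0,0,0,0,0],
)

```text
time: 10.45
tool_pos: [0.4997, -0.2821, 0.2985]
tcp_rot: [-0.842, 3.026, 0.0]
force: [-0.2, 0.2, -1.4]
finger_gap: 0.0438
gripper_force: 39.9
```

```bash
python3 - <<'E'
from d import *
delta([.5005,-.2825,.145])
c=read_camera('side');cv2.imwrite('pics/s4.png',cv2.resize(c['img'][220:440,210:430],None,fx=2.7,fy=2.7))
hsv=cv2.cvtColor(c['img'],cv2.COLOR_BGR2HSV)
t=np.array(get_obs()["tool_pos"]); P=cloud(c)
m=((hsv[...,0]<8)|(hsv[...,0]>172))&(hsv[...,1]>150)&(np.hypot(P[...,0]-t[0],P[...,1]-t[1])<.06)&(P[...,2]>.14)
n,l,st,ce=cv2.connectedComponentsWithStats(m.astype(np.uint8));i=1+st[1:,4].argmax();v,u=np.nonzero(l==i)
print(st[i])
for vv in range(v.min(),v.max()+1,6):
    k=v==vv; print(vv,u[k].min(),u[k].max(),np.round(np.nanmedian(P[l==i][k],0),4))
E
```

```text
t 10.45 tcp [ 0.4997 -0.2821  0.2985] toolx deg -148.9 tilt 0.02 d tool mm [ -0.4  -0.8 153.5] gap 0.0438323057137777 F [-0.22  0.18 -1.45] gf 39.906721115112305 j [ 0.48  0.43 -0.02  1.61  0.01  1.11  2.57]
[315 294  17  46 678]
294 327 327 [ 0.5024 -0.3042  0.2963]
300 317 330 [ 0.4996 -0.2897  0.2656]
306 315 331 [ 0.4989 -0.2897  0.2527]
312 315 331 [ 0.4989 -0.2893  0.2397]
318 315 331 [ 0.4991 -0.2893  0.2256]
324 315 331 [ 0.4993 -0.2899  0.212 ]
330 315 331 [ 0.4992 -0.2905  0.1986]
336 317 329 [ 0.4991 -0.2918  0.1856]
```

View pics/s4.png

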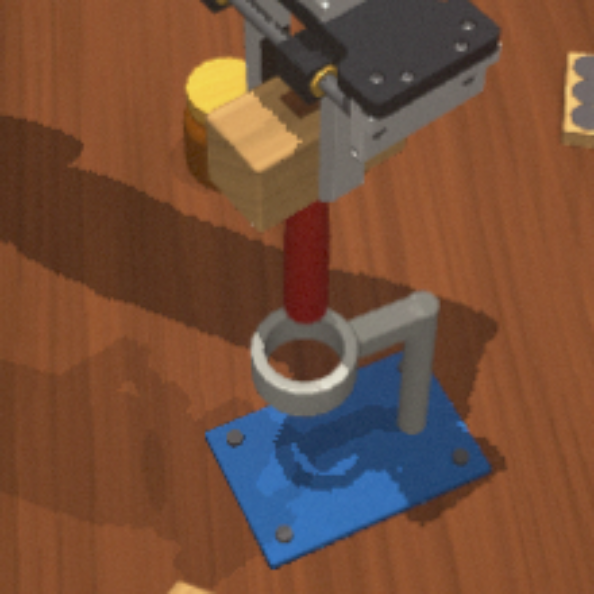

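Handle foot (crop (305,310)) hangs just above the ring, whose centre is (304,350) - consistent with the foot being ~35 mm higher. Correct by 2 mm in -y and go in.

Emit:
apply_moves(
  linear=[
    [1,-2,0],
    [0,0,5],
    [0,0,8],
    [0,0,8],
    [0,0,8],
    [0,0,8],
    [0,0,8],
    [0,0,8],
    [0,0,5],
    [0,0,2],
  ],
  yaw=[0,0,0,0,0,0,0,0,0,0],
)

```text
time: 11.5
tool_pos: [0.4994, -0.2848, 0.2377]
tcp_rot: [0.841, -3.026, -0.001]
force: [0.1, 0.1, -1.3]
finger_gap: 0.0434
gripper_force: 39.9
```

```bash
python3 - <<'E'
from d import *
delta([.5005,-.2835,.145])
c=read_camera('side');cv2.imwrite('pics/s5.png',cv2.resize(c['img'][220:440,210:430],None,fx=2.7,fy=2.7))
E
```

```text
t 11.5 tcp [ 0.4994 -0.2848  0.2377] toolx deg -148.96 tilt 0.06 d tool mm [-1.6  0.4 92.7] gap 0.04337616635898783 F [ 0.06  0.09 -1.28] gf 39.90667104721069 j [ 0.48  0.48 -0.02  1.69  0.01  0.97  2.57]
```

View pics/s5.png

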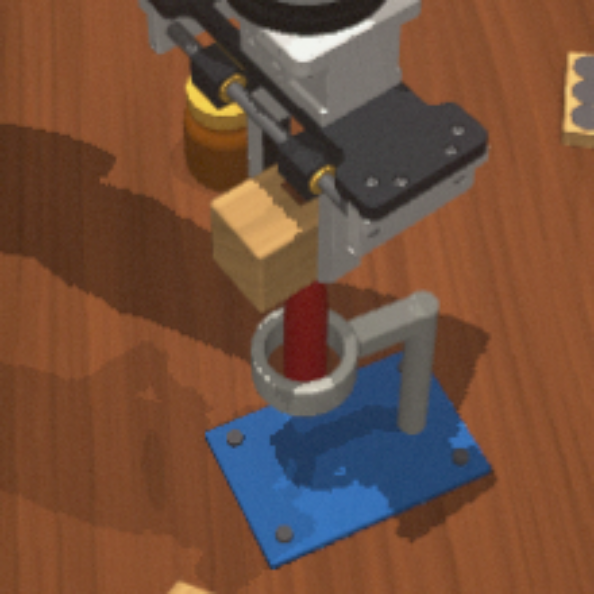

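The handle is inside the ring, centred (crop (305,345)), no contact force. Continue down to a few mm short.

Emit:
apply_moves(
  linear=[
    [0,0,5],
    [0,0,10],
    [0,0,12],
    [0,0,12],
    [0,0,12],
    [0,0,12],
    [0,0,12],
    [0,0,8],
    [0,0,4],
    [0,0,1],
  ],
  yaw=[0,0,0,0,0,0,0,0,0,0],
)

```text
time: 12.55
tool_pos: [0.4996, -0.2849, 0.15]
tcp_rot: [0.84, -3.027, -0.001]
force: [-0.2, -0.1, -2.1]
finger_gap: 0.044
gripper_force: 39.9
```

Emit:
apply_moves(
  linear=[
    [0,0,0],
    [0,0,0],
    [0,0,1],
    [0,0,0],
    [0,0,1],
    [0,0,0],
    [0,0,1],
    [0,0,0],
    [0,0,0],
    [0,0,0],
  ],
  yaw=[0,0,0,0,0,0,0,0,0,0],
)

```text
time: 13.55
tool_pos: [0.4997, -0.2849, 0.1474]
tcp_rot: [0.841, -3.027, -0.0]
force: [0.9, 0.3, -3.1]
finger_gap: 0.0438
gripper_force: 39.9
```

Emit:
apply_moves(
  linear=[
    [0,0,0.5],
    [0,0,0],
    [0,0,0.5],
    [0,0,0],
    [0,0,0.5],
    [0,0,0],
    [0,0,0.5],
    [0,0,0],
    [0,0,0],
    [0,0,0],
  ],
  yaw=[0,0,0,0,0,0,0,0,0,0],
)

```text
time: 14.55
tool_pos: [0.4997, -0.285, 0.1455]
tcp_rot: [-0.841, 3.027, -0.0]
force: [0.7, 0.4, -2.0]
finger_gap: 0.0437
gripper_force: 39.9
```

Within a millimetre of home; release, then back up.

Emit:
apply_moves(
  linear=[
    [0,0,0],
    [0,0,0],
    [0,0,0],
    [0,0,0],
    [0,0,0],
    [0,0,0],
    [0,0,0],
    [0,0,0],
    [0,0,0],
    [0,0,0],
  ],
  yaw=[0,0,0,0,0,0,0,0,0,0],
  hand=94,
)

```text
time: 15.55
tool_pos: [0.4996, -0.2849, 0.1454]
tcp_rot: [0.841, -3.027, -0.0]
force: [-0.6, 0.1, -0.2]
finger_gap: 0.0937
gripper_force: 0.0
```

Emit:
apply_moves(
  linear=[
    [0,0,-5],
    [0,0,-10],
    [0,0,-15],
    [0,0,-20],
    [0,0,-20],
    [0,0,-20],
    [0,0,-20],
    [0,0,-15],
    [0,0,0],
    [0,0,0],
  ],
  yaw=[0,0,0,0,0,0,0,0,0,0],
)

```text
time: 16.55
tool_pos: [0.4996, -0.2849, 0.2708]
tcp_rot: [-0.84, 3.027, -0.001]
force: [-0.6, 0.1, 0.0]
finger_gap: 0.0942
gripper_force: 0.0
```

```bash
python3 - <<'E'
from m import *
c=read_camera('side');P=cloud(c);cv2.imwrite('pics/s6.png',c["img"])
m=(abs(P[...,0]-.5)<.06)&(abs(P[...,1]+.284)<.06)&(P[...,2]>.18)&(P[...,2]<.2)
print("head top",m.sum(),np.nanmedian(P[m],0),np.nanpercentile(P[m][:,2],[5,95]))
cs,_=cv2.findContours(m.astype(np.uint8),cv2.RETR_EXTERNAL,cv2.CHAIN_APPROX_NONE)
print(cv2.minAreaRect(plane(c,max(cs,key=len).reshape(-1,2),.188)[:,:2].astype(np.float32)))
s=get_obs();print(s["time"],s["tool_pos"],s["finger_gap"],s["force"])
E
```

```text
head top 1613 [ 0.49737242 -0.28883688  0.18899355] [0.18360999 0.19152462]
((0.5004083514213562, -0.28703171014785767), (0.09258687496185303, 0.047941841185092926), 30.313053131103516)
16.6 [ 0.49926956 -0.28472745  0.27010016] 0.09383453753845047 [ 0.26164147  0.36905135 -0.08523533]
```

View pics/s6.png

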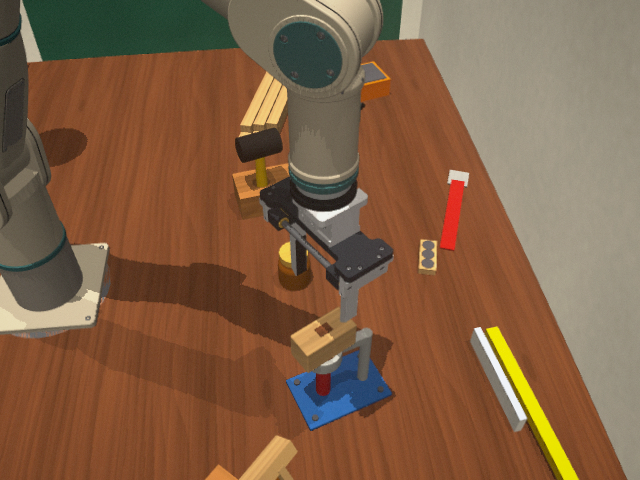

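The head sits level on the ring at (325,337), with its top at about 0.188 m as expected and the handle below the ring at (323,382). The rubber mallet at (260,145) and the jar at (293,265) have not moved, and the gripper is clear.

```bash
python3 -c "
from bench import *
print(job_done())"
```

```text
the job is handed in; nothing more can be done
None
```

The wooden mallet is hanging in the steel ring with its head resting level on it, the rubber mallet and honey jar did not move, and the job was handed in at about 16.6 s; no verdict was returned.

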